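# Slide the label cassette home under the leaf spring

## Robot

A 6-joint arm with a two-finger parallel gripper is mounted at the origin on a cart in front of the work surface, level with it; the furniture and walls round the work are solid. World frame = base frame: x ahead of the robot, y to its left, z up, the work surface at z = 0. Lengths are in m, angles in degrees, forces in N, time in s.
With the tool pointing down it reaches from about 0.25 to 0.725 m from the base axis. Payload 9.7 kg.
Tool frame: the origin (TCP) lies between the finger pads; the fingertips stand 11 mm ahead of it and the grasp point (between the pads) lies 8 mm behind it; z points along the fingers, y is the line along which they close (so a half turn about z gives the same grasp; the last joint's range is limited). The gripper opens to 85 mm and grips with 20 to 120 N. Pads are 22 mm wide; open, the fingers measure 114 mm over their backs; the gripper's body (76 mm by 85 mm) begins 54 mm behind the grasp point. The pads swing forward as they close: fully open they stand 13 mm farther back than shut.
Start: joints at [69.385, 4.979, 10.078, 95.1, 0, 90], TCP at [0.194, 0.515, 0.242] pointing down, gripper open.
Joint ranges: [-179.16, 179.16], [-48.56, 103.87], [-65.8, 70.77], [-126.05, 130.52], [-82.76, 87.17], [-180, 180]. Speed limits (degrees/s): [127.2, 127.2, 147.25, 180, 180, 180].

## Interface

Orientations are given as [roll, pitch, yaw] about the fixed x, y, z axes, in that order (R = Rz(yaw) Ry(pitch) Rx(roll)).
In Python, from workcell import monitor, cams, ticket gives the robot as it stands.
- The arm moves only by the tool carry_out, never from a script. Its argument "plan" is a list of rows, each an object with "travel": the shift along the world's x, y, z as a fraction of full scale, a list of three; "angular": the turn, a rotation vector about the world's x, y, z as a fraction of full scale, a list of three; "grip": the gripper's target within -1 to 1 (fully open at 1, half-way at 0, shut at -1). In form: [{"travel": [x, y, z], "angular": [ax, ay, az], "grip": grip}, ...]. A call has 1 to 8 rows; each row is the pose to reach, as a shift and turn from the pose commanded when the call began; what a row does not reach only later rows make up. Full scale, the value 1, is 300 mm for a shift and 0.5 rad for a turn. A row lasts 1/12 s, in which the tool goes at most 41.7 mm and 7.16 degrees, less where a joint would pass 70% of its speed; a pose out of reach is approached as far as the arm can. A call with a number of a shift or a turn outside -1 to 1 is refused whole. A call with a gripper value outside its range is refused whole. The fingers move at their own pace and stop on an object; "grip_force" is the grip in N (left out, the last holds). Time passes only in rows, so rows that repeat a pose let the fingers close. It gives the time, the measured TCP pose, the force, the opening and the grip force at its end, in the units of the state.
- monitor.get_obs(): the state, without advancing time (a new reading comes with each control period).
- cams.camera(name): name is "scene" or "side" or "wrist"; returns a dict with "frame" (400x640x3 uint8, red, green, blue), "mtx" (3x3 intrinsics, pixels), "view" (4x4, takes a point from world to camera coordinates); the wrist camera has in their place "T_tool_cam" (4x4, takes a point from camera to tool coordinates, whose origin is the TCP and whose axes are the flange's). Camera axes: x right, y up, looking along -z (the intrinsics and any distortion apply to the point x, -y, -z); pixel columns grow to the right and rows downward; lengths in m; the calibration is good to about 2 mm. A picture is of the moment at which its call begins: read the wrist's pose just before it. There is no depth.
- ticket.job_done(): hands the job in; it is judged then, once.
The state is a dict: "time": time; "q": joint angles; "qd": joint speeds; "joint_efforts": joint torques, N m; "ee_pos": TCP position; "tcp_rot": TCP orientation; "wrist_force": force on the tool from outside, world axes, zero at the start; "torque": the same for the moment, N m; "opening": finger opening in m; "grasp_force": force on a finger pad.
Only numpy, scipy, OpenCV 4.12 (cv2) and the standard library are available. Lean on these libraries where they do the work, as an engineer would, in place of code of your own. Each camera call takes 0.05 s, during which the arm holds its last target. There are 200 camera calls.

## Task

Load the label cassette into the label printer's dock: with your fingertips press down hard on the cassette's ribbed thumb pad, so that the sprung plate under it sinks, and keep pressing while you slide it forward under the bridge and the leaf spring, until it is fully home against the printer and the sprung plate has come up again behind it. Then let go. Only press and push the cassette, never lift it, and leave the small things beside the dock where they are.

Things in the scene. Friction and masses are not known exactly. Their poses are not given: they have to be found in the camera images.
- dock: Grey loading dock of a small white label printer, fixed. Base 224 (x -122 to 102) by 124 mm (y); origin on the desk under the channel's centre line; x points from the open end to the printer (the way the cassette slides), z up. In this frame, mm: side rails, top z 24, leave a channel 83.5 wide; fixed deck at z 12, x -24 to 100. A cassette that is home has its origin at x 40, y 0, z 12.
- bridge (a point): Centre of the underside of the bridge across the channel, at x 30, z 26 in the dock's frame (mm). The bridge is 12 mm long in x and 9 mm thick, its top at z 35; its posts stand outside the channel. Axes as the dock's.
- stop (a point): Where the cassette's nose ends up: foot of the printer body's face, at x 100, y 0, z 12 in the dock's frame (mm). The white printer body reaches from there 56 mm further along x, is 130 mm wide and its top is at z 46. Axes as the dock's.
- cassette: Loose black cassette, 120 (x) by 80 (y) by 10 mm, about 0.2 kg (heavier at the tail), lying in the channel on the sprung plate, with its origin (centre of underside) at about x -46, z 19 mm of the dock and its x along the dock's. Its top (z 29) is 3 mm too high for the bridge: press it down more than 3 mm, best 6. An upstand 8 mm high, 66 mm wide, stands across its top at cassette x -26 to -20.
- thumb_pad (a point): Centre of the flat ribbed thumb pad, on the cassette's top face (10 mm above its underside), 43 mm behind the cassette's origin. The pad reaches from the tail (17 mm behind this point) to the rear face of the upstand (17 mm ahead of it), against which a fingertip can push the cassette forward.
- lift_plate (a joint): Sprung aluminium plate in the floor of the dock's open half (dock x -118 to -25 mm), top at z 19 when up. Value: how far it is pressed down, 0 = up, 0.006 m = fully down (1 mm above the fixed deck). About 5 N start it moving, 12 N push it fully down. With the cassette home, its tail is 5 mm past the plate's front edge and the plate springs up behind it.
- leaf (a joint): Steel leaf spring, 50 mm wide, hung from the bridge at dock x 37, z 28 mm and sloping down towards the printer to x 74, z 18. Value: angle (rad) by which it is lifted; 0 = at rest. The cassette's nose wedges it up in passing (about 0.11 when home); it then presses on the cassette with about 4 N and drags on it.
- staple_box: Small red cardboard box of staples, 36x52x22 mm, loose on the desk left (+y) of the dock; origin at the centre of its underside.
- binder_clip: Dark blue binder clip, 26x41x35 mm, loose, left of the dock's open end; origin at the centre of its underside.
- usb_stick: Black USB stick, 18x52x9 mm, loose, left of the printer body; origin at the centre of its underside.
Things that resemble listed ones, but are neither listed nor needed, are in the scene too. Several things have the shape of the cassette; the one meant has the colours described above.

How it is judged (in metres and radians):
On the way:
1. the cassette, pressed down by the fingers, has its nose under the bridge (x of cassette in the frame of dock between -0.028 and 0 m and value of joint lift_plate above 0.002 m and contact force between the fingers and cassette above 3 N), for 0.04 s.
At the end, for the whole second after the job is handed in: The cassette lies still and flat on the deck under the lifted leaf (over 0.06 rad), its nose within 3.5 mm of the stop (origin at dock x 36.5 to 43, y within 4, z 10 to 14.5 mm; tilt and yaw under 0.06 rad), and the sprung plate is up again (less than 1.5 mm down) (x of cassette in the frame of dock between 0.0365 and 0.043 m and y of cassette in the frame of dock between -0.004 and 0.004 m and z of cassette in the frame of dock between 0.01 and 0.0145 m and angle between the x axis of cassette and the x axis of dock, either way round below 0.06 rad and angle between cassette's own z axis and vertical below 0.06 rad and value of joint leaf above 0.06 rad and value of joint lift_plate below 0.0015 m and linear speed of cassette below 0.01 m/s); the robot touches nothing.
It fails at once if the cassette is lifted (its origin more than 8 mm above where it lay on the raised plate) (z of cassette in the frame of dock above 0.027 m).
It fails at once if the cassette is tipped by more than 0.25 rad (angle between cassette's own z axis and vertical above 0.25 rad).
It fails at once if the staple box is moved by more than 20 mm (distance of staple_box from where it was at the start of the episode above 0.02 m).
It fails at once if the binder clip is moved by more than 20 mm (distance of binder_clip from where it was at the start of the episode above 0.02 m).
It fails at once if the usb stick is moved by more than 20 mm (distance of usb_stick from where it was at the start of the episode above 0.02 m).
It also fails if it takes over 32 s, if anything falls off the work surface, if the arm or the gripper's body presses on something with over 40 N, if the wrist force passes 120 N, or if a joint passes its speed limit or range.

## Working session

There is one attempt and no reset: what is moved stays moved. The work goes in short steps, Python scripts to look and compute and a tool call to move; the robot and the scene stay as the last step left them, time stands still between calls to the robot, and variables do not carry over. Pictures are saved under pics/ and viewed, at most 10 in all, crops included, and the job is handed in when it is done.

Besides the shell and the picture viewer there is one more tool, called as name(argument=value, ...) on one line, values as JSON. carry_out: Moves the arm, as the interface text tells. Its arguments: {"type":"object","properties":{"plan":{"type":"array","items":{"type":"object","properties":{"travel":{"type":"array","items":{"type":"number"}},"angular":{"type":"array","items":{"type":"number"}},"grip":{"type":"number"}}}},"grip_force":{"type":"number"}},"required":["plan"]}

```bash
mkdir -p pics; python3 - <<'E'
from workcell import monitor,cams
import cv2,numpy as np
o=monitor.get_obs();print({k:np.round(v,3) for k,v in o.items()})
for n in("scene","side"):
    c=cams.camera(n);cv2.imwrite(f"pics/{n}0.png",c["frame"][:,:,::-1]);np.savez(f"pics/{n}0.npz",**{k:c[k] for k in("frame","mtx","view")});print(n,[k for k in c],c["mtx"].round(1).tolist(),c["view"].round(3).tolist())
E
```

```text
{'time': np.float64(0.0), 'q': array([6.9385e+01, 5.0100e+00, 1.0032e+01, 9.5099e+01, 2.0000e-03,
       9.0000e+01]), 'qd': array([ 0.001,  0.034, -0.078,  0.035,  0.015,  0.026]), 'joint_efforts': array([-0.0000e+00, -5.2039e+01,  4.6480e+01,  1.7000e-02, -0.0000e+00,
        0.0000e+00]), 'ee_pos': array([0.194, 0.515, 0.242]), 'tcp_rot': array([-1.79923e+02, -2.00000e-03,  1.59385e+02]), 'wrist_force': array([-0.302, -0.073,  0.448]), 'torque': array([-0.032,  0.027, -0.002]), 'grasp_force': np.float64(0.0), 'opening': np.float64(0.086)}
scene ['frame', 'mtx', 'view'] [[474.8, 0.0, 322.1], [0.0, 474.8, 196.8], [0.0, 0.0, 1.0]] [[0.654, -0.757, -0.024, -0.252], [0.446, 0.359, 0.82, -0.326], [-0.612, -0.546, 0.572, -0.568], [0.0, 0.0, 0.0, 1.0]]
side ['frame', 'mtx', 'view'] [[432.0, 0.0, 324.9], [0.0, 432.0, 200.2], [0.0, 0.0, 1.0]] [[-0.94, 0.342, 0.003, 0.48], [-0.278, -0.768, 0.577, 0.198], [0.2, 0.541, 0.817, -1.119], [0.0, 0.0, 0.0, 1.0]]
```

View pics/scene0.png

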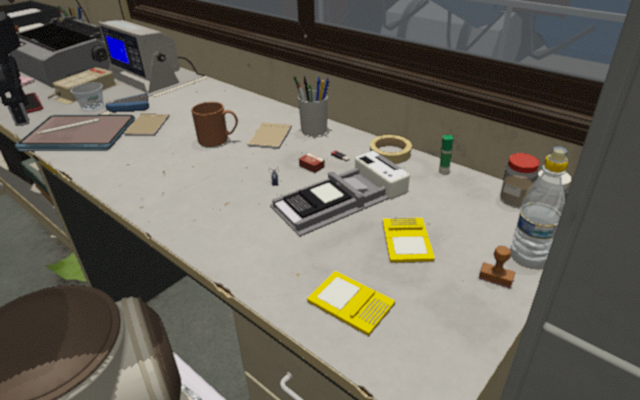

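View pics/side0.png

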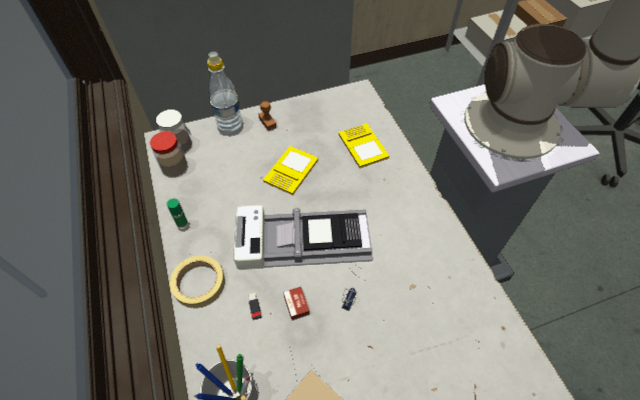

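Cassette-shaped candidates are:
- black, in the dock: scene (318,200), side (333,231)
- yellow: scene (408,240), side (290,170)
- yellow: scene (350,300), side (363,146)

I choose the black one in the dock and check it in a close crop.

```bash
python3 - <<'E'
import cv2,numpy as np
a=cv2.imread("pics/side0.png")[195:280,225:385];b=cv2.imread("pics/scene0.png")[145:235,262:422]
a=cv2.resize(a,(800,425)[:2],interpolation=cv2.INTER_CUBIC)
b=cv2.resize(b,None,fx=5,fy=5,interpolation=cv2.INTER_CUBIC)
cv2.imwrite("pics/crop_a.png",a);cv2.imwrite("pics/crop_b.png",b)
E
```

```text
(no output)
```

View pics/crop_a.png

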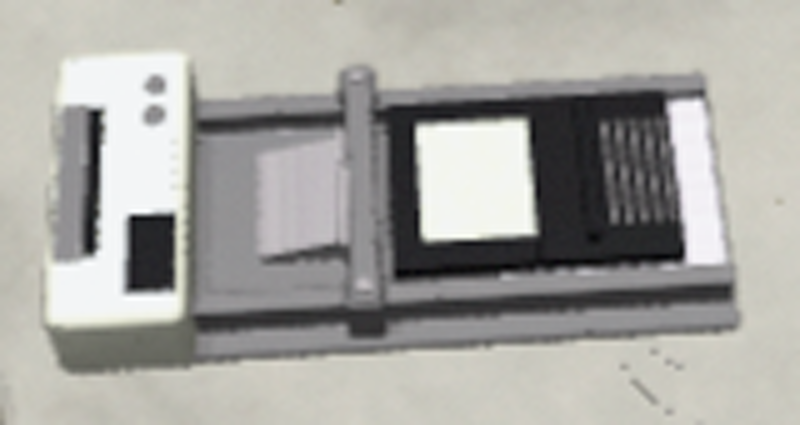

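View pics/crop_b.png

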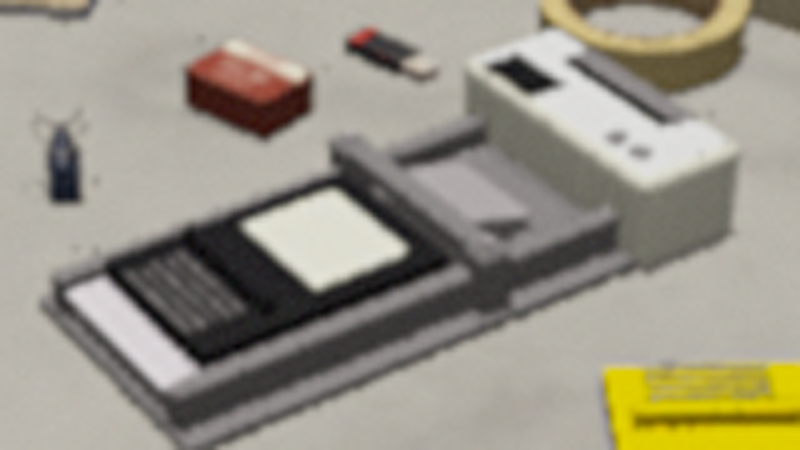

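The crop shows the black cassette with its white label and ribbed pad, with the nose at the bridge: the dock's x runs roughly along world +x. Tail corners in side crop are (665,95) and (684,258), in scene crop (105,268) and (205,362). Next I cast rays for the corners.

```bash
cat > h.py <<'E'
import numpy as np
def ray(d,px,z):
    V=d["view"];R=V[:3,:3];t=V[:3,3];u=np.linalg.solve(d["mtx"],[px[0],px[1],1.]);u=u*[1,-1,-1]
    o=-R.T@t;w=R.T@u;return o+w*(z-o[2])/w[2]
def proj(d,p):
    c=d["view"][:3,:3]@p+d["view"][:3,3];u=d["mtx"]@(c*[1,-1,-1]);return u[:2]/u[2]
E
python3 - <<'E'
from h import *
S={"side":((225,195),[((387,108),.029,(14,-40)),((397,275),.029,(14,40)),((665,95),.029,(-106,-40)),((684,258),.029,(-106,40)),((62,60),.046,(156,-65)),((190,55),.046,(100,-65)),((188,317),.046,(100,65)),((46,322),.046,(156,65))]),
"scene":((262,145),[((105,268),.029,(-106,40)),((205,362),.029,(-106,-40)),((325,180),.029,(14,40)),((468,72),.046,(100,65)),((645,188),.046,(100,-65)),((742,152),.046,(156,-65)),((568,28),.046,(156,65))])}
A=[];B=[];N=[]
for n,(o,L) in S.items():
    d=np.load(f"pics/{n}0.npz")
    for p,z,m in L:
        w=ray(d,(o[0]+(p[0]+.5)/5-.5,o[1]+(p[1]+.5)/5-.5),z);A.append(np.array(m)/1000);B.append(w[:2]);N.append(n)
A=np.array(A);B=np.array(B)
def fit(i):
    a=A[i];b=B[i];ac=a-a.mean(0);bc=b-b.mean(0)
    th=np.arctan2((ac[:,0]*bc[:,1]-ac[:,1]*bc[:,0]).sum(),(ac*bc).sum());R=np.array([[np.cos(th),-np.sin(th)],[np.sin(th),np.cos(th)]])
    t=b.mean(0)-R@a.mean(0);return th,R,t
N=np.array(N);al=np.arange(len(A))
for nm,i in(("all",al),("side",al[N=="side"]),("scene",al[N=="scene"])):
    th,R,t=fit(i);print(nm,np.degrees(th).round(2),t.round(4))
    print(((B[i]-A[i]@R.T-t)@R*1000).round(1).tolist())
E
```

```text
all -16.24 [0.5939 0.1467]
[[4.6, 3.6], [3.4, 4.2], [6.0, 4.5], [6.9, 3.8], [-1.8, 6.9], [0.4, 7.7], [-1.0, 1.9], [-2.0, 0.5], [2.6, -5.8], [3.6, -3.8], [-7.0, -2.3], [-5.9, -12.0], [-2.1, -0.5], [-6.9, -2.4], [-0.8, -6.3]]
side -16.19 [0.597 0.15 ]
[[2.5, -0.5], [1.4, 0.1], [3.9, 0.5], [4.9, -0.2], [-3.9, 2.6], [-1.7, 3.5], [-3.0, -2.3], [-4.0, -3.7]]
scene -16.28 [0.5903 0.1428]
[[4.9, -1.2], [6.0, 0.9], [-4.7, 2.4], [-3.6, -7.2], [0.3, 4.3], [-4.5, 2.4], [1.6, -1.5]]
```

carry_out(plan=[{"travel": [0.53,-0.57,-0.1],"angular": [0,0,0.154],"grip": -1},{"travel": [0.53,-0.57,-0.1],"angular": [0,0,0.154],"grip": -1},{"travel": [0.53,-0.57,-0.1],"angular": [0,0,0.154],"grip": -1},{"travel": [0.53,-0.57,-0.1],"angular": [0,0,0.154],"grip": -1},{"travel": [0.53,-0.57,-0.1],"angular": [0,0,0.154],"grip": -1},{"travel": [0.53,-0.57,-0.1],"angular": [0,0,0.154],"grip": -1},{"travel": [0.53,-0.57,-0.1],"angular": [0,0,0.154],"grip": -1}], grip_force=60)

```text
time: 0.68
ee_pos: [0.3549, 0.3403, 0.2113]
tcp_rot: [-179.9, 0.0, 163.6]
wrist_force: [0.2, -0.1, 0.3]
opening: 0.0004
grasp_force: 0.0
```

carry_out(plan=[{"travel": [0.5,-0.575,-0.1],"angular": [0,0,0],"grip": -1},{"travel": [0.5,-0.575,-0.1],"angular": [0,0,0],"grip": -1},{"travel": [0.5,-0.575,-0.1],"angular": [0,0,0],"grip": -1},{"travel": [0.5,-0.575,-0.1],"angular": [0,0,0],"grip": -1},{"travel": [0.5,-0.575,-0.1],"angular": [0,0,0],"grip": -1},{"travel": [0.5,-0.575,-0.1],"angular": [0,0,0],"grip": -1},{"travel": [0.5,-0.575,-0.1],"angular": [0,0,0],"grip": -1},{"travel": [0.5,-0.575,-0.1],"angular": [0,0,0],"grip": -1}])

```text
time: 1.35
ee_pos: [0.5028, 0.1705, 0.1816]
tcp_rot: [-180.0, -0.1, 163.7]
wrist_force: [-0.4, 0.0, -0.1]
opening: 0.0003
grasp_force: 0.0
```

```bash
python3 - <<'E'
from workcell import monitor,cams
import cv2,numpy as np
o=monitor.get_obs();print({k:np.round(v,3) for k,v in o.items()})
c=cams.camera("wrist");f=c["frame"];cv2.imwrite("pics/wrist1.png",f[:,:,::-1]);np.savez("pics/wrist1.npz",mtx=c["mtx"],T=c["T_tool_cam"],pos=o["ee_pos"],rot=o["tcp_rot"]);print(c["mtx"],c["T_tool_cam"].round(3),[k for k in c])
E
```

```text
{'time': np.float64(1.35), 'q': array([ 1.8729e+01,  1.6260e+00, -1.5700e-01,  8.8304e+01,  1.2000e-02,
        3.5061e+01]), 'qd': array([ 2.254, -1.178, -0.233,  0.309,  0.243,  0.55 ]), 'joint_efforts': array([ -1.987, -47.876,  47.021,  -0.217,  -0.135,  -0.209]), 'ee_pos': array([0.503, 0.171, 0.182]), 'tcp_rot': array([-1.79960e+02, -7.80000e-02,  1.63668e+02]), 'wrist_force': array([-0.376,  0.02 , -0.09 ]), 'torque': array([-0.004,  0.028, -0.012]), 'grasp_force': np.float64(0.0), 'opening': np.float64(0.0)}
[[348.51564799   0.         317.34638338]
 [  0.         348.51564799 209.19838341]
 [  0.           0.           1.        ]] [[-0.001  0.948  0.319  0.08 ]
 [ 1.     0.001  0.001 -0.   ]
 [ 0.001  0.319 -0.948 -0.132]
 [ 0.     0.     0.     1.   ]] ['frame', 'mtx', 'T_tool_cam']
```

View pics/wrist1.png

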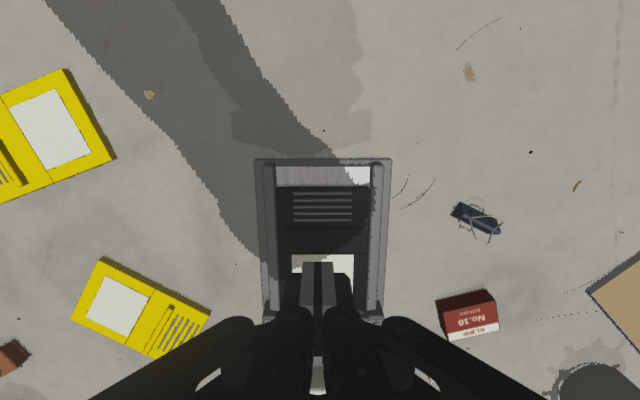

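The wrist view shows the open end of the dock at row 158, the cassette's tail at row 187 (columns 276–371), the ribs, and the upstand near row 226. The closed fingertips are at (318,265).

```bash
cat >> h.py <<'E'
from scipy.spatial.transform import Rotation as Ro
def wray(d,px,z):
    R=Ro.from_euler("xyz",d["rot"],degrees=True).as_matrix();T=d["T"]
    u=np.linalg.solve(d["mtx"],[px[0],px[1],1.])*[1,-1,-1]
    o=R@T[:3,3]+d["pos"];w=R@T[:3,:3]@u;return o+w*(z-o[2])/w[2]
E
python3 - <<'E'
from h import *
import cv2
d=np.load("pics/wrist1.npz")
g=cv2.cvtColor(cv2.imread("pics/wrist1.png"),cv2.COLOR_BGR2GRAY)
print("row 240:",g[240,250:400:1].tolist());print("col 300",g[150:260,300].tolist());print("col 366",g[150:260,366].tolist())
c=np.radians(-16.3);ex=np.array([np.cos(c),np.sin(c)]);ey=np.array([-ex[1],ex[0]])
for n,p,z in(("tailL",(276,187),.029),("tailR",(371,187),.029),("baseL",(256,158),.01),("baseR",(392,158),.01),("ribsC",(323,207),.029)):
    w=wray(d,p,z);print(n,w.round(4),"ax",w[:2]@ex,"lat",w[:2]@ey)
E
```

```text
row 240: [93, 94, 92, 95, 94, 95, 95, 93, 82, 71, 75, 75, 75, 74, 75, 73, 66, 71, 74, 73, 74, 74, 75, 75, 74, 69, 61, 45, 34, 37, 35, 35, 37, 33, 33, 36, 36, 33, 34, 34, 35, 35, 35, 34, 33, 32, 34, 33, 35, 35, 35, 34, 35, 35, 34, 34, 34, 32, 33, 31, 37, 34, 32, 32, 34, 33, 32, 34, 32, 32, 35, 35, 33, 34, 35, 34, 34, 31, 34, 34, 33, 36, 36, 33, 34, 32, 35, 35, 34, 36, 33, 35, 37, 34, 38, 35, 35, 35, 38, 44, 48, 48, 48, 49, 45, 49, 48, 49, 50, 48, 48, 49, 50, 49, 51, 51, 48, 43, 51, 65, 106, 123, 126, 124, 126, 124, 123, 122, 119, 101, 107, 124, 125, 126, 124, 124, 113, 132, 156, 157, 159, 158, 158, 157, 159, 158, 158, 158, 157, 157]
col 300 [86, 86, 86, 85, 86, 86, 86, 82, 69, 59, 64, 65, 65, 66, 66, 67, 86, 117, 125, 124, 123, 123, 124, 124, 125, 123, 123, 123, 123, 123, 124, 124, 124, 117, 104, 94, 56, 31, 29, 33, 38, 39, 54, 75, 68, 42, 34, 35, 41, 56, 74, 66, 34, 34, 34, 43, 62, 69, 48, 34, 37, 35, 54, 73, 68, 43, 34, 35, 43, 62, 72, 56, 31, 36, 33, 30, 31, 27, 29, 33, 32, 35, 35, 33, 31, 33, 34, 33, 35, 34, 35, 35, 32, 33, 35, 35, 35, 32, 35, 34, 34, 35, 31, 32, 71, 119, 126, 130
[... 166 characters left out ...]
 205, 204, 186, 120, 105, 93, 49, 35, 39, 42, 44, 42, 43, 43, 41, 43, 42, 41, 42, 41, 40, 43, 43, 41, 41, 42, 40, 41, 41, 41, 40, 40, 39, 37, 40, 38, 39, 43, 53, 51, 51, 52, 54, 52, 52, 50, 51, 51, 50, 52, 51, 50, 49, 51, 50, 50, 50, 47, 49, 48, 48, 48, 49, 49, 50, 47, 46, 46, 46, 47, 46, 47, 46, 41, 46, 45, 46, 45, 45, 46]
tailL [0.4885 0.1379 0.029 ] ax 0.4301239742715701 lat 0.26946193305326627
tailR [0.511  0.2148 0.029 ] ax 0.43020704210238764 lat 0.3495592542821573
baseL [0.4628 0.1258 0.01  ] ax 0.40892447106136587 lat 0.25061009803458584
baseR [0.4964 0.24   0.01  ] ax 0.409060322234301 lat 0.36968269485808325
ribsC [0.5167 0.171  0.029 ] ax 0.44791067641539617 lat 0.3091631277776336
```

carry_out(plan=[{"travel": [0.049,-0.002,-0.15],"angular": [0,0,0],"grip": -1},{"travel": [0.049,-0.002,-0.27],"angular": [0,0,0],"grip": -1},{"travel": [0.049,-0.002,-0.36],"angular": [0,0,0],"grip": -1},{"travel": [0.049,-0.002,-0.42],"angular": [0,0,0],"grip": -1},{"travel": [0.049,-0.002,-0.44],"angular": [0,0,0],"grip": -1},{"travel": [0.049,-0.002,-0.44],"angular": [0,0,0],"grip": -1},{"travel": [0.049,-0.002,-0.44],"angular": [0,0,0],"grip": -1}])

```text
time: 1.98
ee_pos: [0.5174, 0.1716, 0.0515]
tcp_rot: [180.0, 0.1, 163.9]
wrist_force: [0.9, -0.8, -0.0]
opening: -0.0001
grasp_force: 0.0
```

```bash
python3 - <<'E'
from workcell import monitor,cams
import cv2,numpy as np
o=monitor.get_obs();print({k:np.round(o[k],4) for k in("ee_pos","tcp_rot","wrist_force")})
a=cams.camera("side")["frame"][190:290,270:390,::-1];b=cams.camera("wrist")["frame"][130:330,200:440,::-1]
cv2.imwrite("pics/m2.png",np.hstack([cv2.resize(a,(400,333),interpolation=2),cv2.resize(b,(400,333),interpolation=2)]))
E
```

```text
{'ee_pos': array([0.5174, 0.1716, 0.0515]), 'tcp_rot': array([1.799588e+02, 5.260000e-02, 1.638673e+02]), 'wrist_force': array([ 0.8633, -0.7675, -0.0358])}
```

View pics/m2.png

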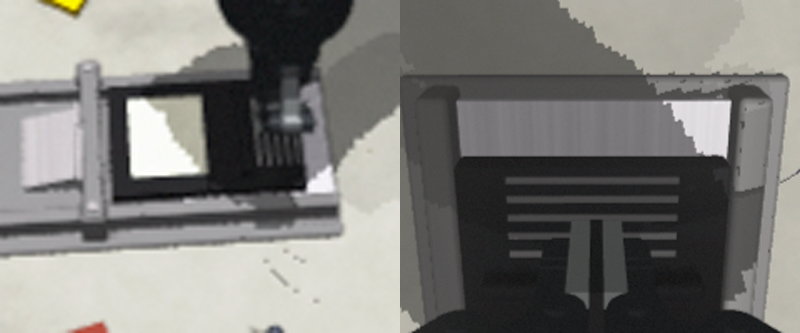

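The fingers sit centred over the ribs, behind the upstand and clear of it. I press down next.

carry_out(plan=[{"travel": [0,0,-0.025],"angular": [0,0,0],"grip": -1},{"travel": [0,0,-0.033],"angular": [0,0,0],"grip": -1},{"travel": [0,0,-0.04],"angular": [0,0,0],"grip": -1},{"travel": [0,0,-0.04],"angular": [0,0,0],"grip": -1},{"travel": [0,0,-0.04],"angular": [0,0,0],"grip": -1}])

```text
time: 2.5
ee_pos: [0.5176, 0.1708, 0.0387]
tcp_rot: [180.0, 0.0, 163.8]
wrist_force: [-1.0, 1.7, 2.7]
opening: -0.0001
grasp_force: 1.8
```

carry_out(plan=[{"travel": [0,0,-0.008],"angular": [0,0,0],"grip": -1},{"travel": [0,0,-0.016],"angular": [0,0,0],"grip": -1},{"travel": [0,0,-0.02],"angular": [0,0,0],"grip": -1},{"travel": [0,0,-0.02],"angular": [0,0,0],"grip": -1}])

```text
time: 2.83
ee_pos: [0.5176, 0.1708, 0.034]
tcp_rot: [179.9, 0.1, 163.8]
wrist_force: [-5.8, 0.1, 15.6]
opening: 0.0001
grasp_force: 7.7
```

carry_out(plan=[{"travel": [0.016,-0.0047,-0.002],"angular": [0,0,0],"grip": -1},{"travel": [0.032,-0.0094,-0.003],"angular": [0,0,0],"grip": -1},{"travel": [0.048,-0.014,-0.003],"angular": [0,0,0],"grip": -1},{"travel": [0.064,-0.0187,-0.003],"angular": [0,0,0],"grip": -1},{"travel": [0.08,-0.0234,-0.003],"angular": [0,0,0],"grip": -1}])

```text
time: 3.25
ee_pos: [0.5409, 0.1647, 0.0339]
tcp_rot: [179.9, -0.1, 163.9]
wrist_force: [-12.4, 4.0, 23.3]
opening: 0.0002
grasp_force: 11.7
```

```bash
python3 - <<'E'
from workcell import cams
import cv2,numpy as np
a=cams.camera("side")["frame"][195:280,225:385,::-1];b=cams.camera("scene")["frame"][145:235,262:422,::-1]
cv2.imwrite("pics/m3.png",np.vstack([cv2.resize(a,(560,297),interpolation=2),cv2.resize(b,(560,300),interpolation=2)]))
E
```

```text
(no output)
```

View pics/m3.png

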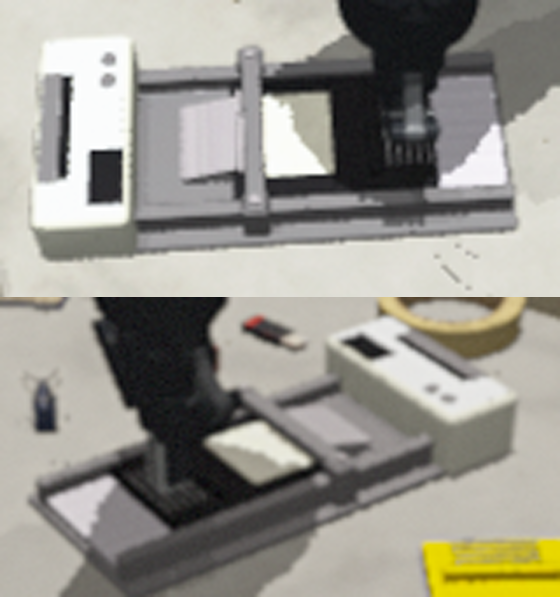

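The cassette has moved with the fingers and its nose is under the bridge. I keep sliding.

carry_out(plan=[{"travel": [0.016,-0.0047,0],"angular": [0,0,0],"grip": -1},{"travel": [0.032,-0.0094,0],"angular": [0,0,0],"grip": -1},{"travel": [0.048,-0.014,0],"angular": [0,0,0],"grip": -1},{"travel": [0.064,-0.0187,0],"angular": [0,0,0],"grip": -1},{"travel": [0.08,-0.0234,0],"angular": [0,0,0],"grip": -1},{"travel": [0.096,-0.028,0],"angular": [0,0,0],"grip": -1}])

```text
time: 3.85
ee_pos: [0.5684, 0.1565, 0.0337]
tcp_rot: [179.9, -0.2, 163.9]
wrist_force: [-19.7, 6.3, 25.7]
opening: -0.0002
grasp_force: 16.9
```

carry_out(plan=[{"travel": [0.016,-0.0047,0],"angular": [0,0,0],"grip": -1},{"travel": [0.032,-0.0094,0],"angular": [0,0,0],"grip": -1},{"travel": [0.048,-0.014,0],"angular": [0,0,0],"grip": -1},{"travel": [0.064,-0.0187,0],"angular": [0,0,0],"grip": -1},{"travel": [0.08,-0.0234,0],"angular": [0,0,0],"grip": -1}])

```text
time: 4.27
ee_pos: [0.5927, 0.1494, 0.0335]
tcp_rot: [179.9, -0.2, 163.9]
wrist_force: [-16.9, 4.4, 22.7]
opening: -0.0002
grasp_force: 15.0
```

carry_out(plan=[{"travel": [0.008,-0.0023,0],"angular": [0,0,0],"grip": -1},{"travel": [0.016,-0.0047,0],"angular": [0,0,0],"grip": -1},{"travel": [0.024,-0.007,0],"angular": [0,0,0],"grip": -1},{"travel": [0.024,-0.007,0],"angular": [0,0,0],"grip": -1}])

```text
time: 4.6
ee_pos: [0.5993, 0.1474, 0.033]
tcp_rot: [179.9, -0.3, 163.9]
wrist_force: [-19.3, 5.5, 21.9]
opening: -0.0001
grasp_force: 14.6
```

carry_out(plan=[{"travel": [0.007,-0.002,0],"angular": [0,0,0],"grip": -1},{"travel": [0.014,-0.004,0],"angular": [0,0,0],"grip": -1},{"travel": [0.014,-0.004,0],"angular": [0,0,0],"grip": -1}])

```text
time: 4.85
ee_pos: [0.5996, 0.1473, 0.033]
tcp_rot: [179.9, -0.7, 164.0]
wrist_force: [-39.0, 10.2, 33.8]
opening: 0.0001
grasp_force: 24.9
```

The force jumped with no further motion, so the cassette is home. I ease off the push and then lift away.

carry_out(plan=[{"travel": [-0.007,0.002,0.002],"angular": [0,0,0],"grip": -1},{"travel": [-0.009,0.0026,0.006],"angular": [0,0,0],"grip": -1},{"travel": [-0.01,0.003,0.012],"angular": [0,0,0],"grip": -1},{"travel": [-0.014,0.004,0.02],"angular": [0,0,0],"grip": -1},{"travel": [-0.02,0.006,0.06],"angular": [0,0,0],"grip": -1},{"travel": [-0.02,0.006,0.16],"angular": [0,0,0],"grip": -1},{"travel": [-0.3,0.09,0.3],"angular": [0,0,0],"grip": -1},{"travel": [-0.3,0.09,0.4],"angular": [0,0,0],"grip": -1}])

```text
time: 5.52
ee_pos: [0.535, 0.1652, 0.1271]
tcp_rot: [-179.9, -0.2, 163.7]
wrist_force: [-1.5, -0.2, 0.1]
opening: -0.0002
grasp_force: 0.0
```

```bash
python3 - <<'E'
from workcell import cams,monitor
import cv2,numpy as np
o=monitor.get_obs();print({k:np.round(o[k],4) for k in("ee_pos","tcp_rot","wrist_force")})
c=cams.camera("wrist");b=c["frame"];np.savez("pics/w4.npz",mtx=c["mtx"],T=c["T_tool_cam"],pos=o["ee_pos"],rot=o["tcp_rot"])
cv2.imwrite("pics/w4.png",b[:,:,::-1])
a=cams.camera("side")["frame"][195:280,225:385,::-1];s=cams.camera("scene")["frame"][145:235,262:422,::-1]
cv2.imwrite("pics/m4.png",np.vstack([cv2.resize(a,(560,297),interpolation=2),cv2.resize(s,(560,300),interpolation=2)]))
E
```

```text
{'ee_pos': array([0.535 , 0.1652, 0.1271]), 'tcp_rot': array([-1.798823e+02, -1.527000e-01,  1.637116e+02]), 'wrist_force': array([-1.5002, -0.1988,  0.1149])}
```

View pics/m4.png

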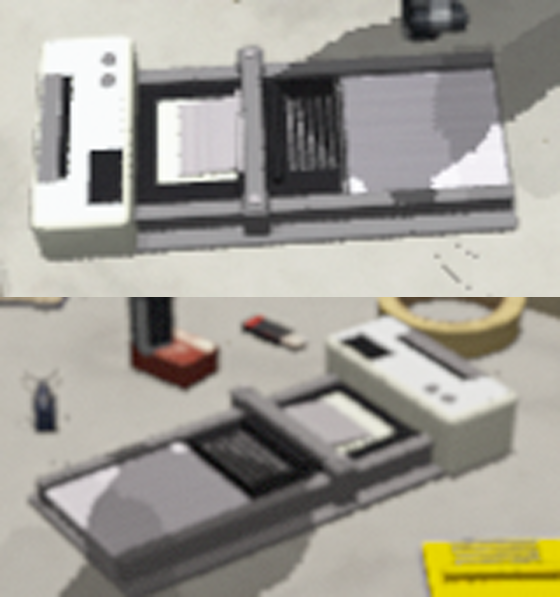

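The cassette's nose meets the printer, the leaf lies over its label, and the staple box, clip and USB stick are undisturbed. A last wrist view will check the plate edge and the tail.

```bash
python3 - <<'E'
import cv2,numpy as np
from h import *
b=cv2.imread("pics/w4.png");cv2.imwrite("pics/w4c.png",cv2.resize(b,(800,500),interpolation=2))
g=cv2.cvtColor(b,cv2.COLOR_BGR2GRAY);d=np.load("pics/w4.npz")
c=np.radians(-16.3);ex=np.array([np.cos(c),np.sin(c)])
for col in (270,370):
    e=cv2.GaussianBlur(g,(1,5),0)[:,col].astype(int);k=np.where(abs(np.diff(e))>12)[0];print(col,[(int(r),int(g[r+3,col]) if r<397 else 0,(wray(d,(col,r),.022)[:2]@ex).round(4),(wray(d,(col,r),.019)[:2]@ex).round(4)) for r in k if r<380])
E
```

```text
270 [(79, 100, np.float64(0.3786), np.float64(0.3785)), (80, 98, np.float64(0.3792), np.float64(0.3791)), (135, 108, np.float64(0.4138), np.float64(0.4141)), (258, 59, np.float64(0.5049), np.float64(0.5064)), (259, 43, np.float64(0.5058), np.float64(0.5073)), (260, 32, np.float64(0.5066), np.float64(0.5081)), (261, 32, np.float64(0.5074), np.float64(0.509))]
370 [(125, 97, np.float64(0.4073), np.float64(0.4075)), (126, 116, np.float64(0.4079), np.float64(0.4082)), (134, 207, np.float64(0.4132), np.float64(0.4135)), (135, 207, np.float64(0.4138), np.float64(0.4142)), (136, 207, np.float64(0.4145), np.float64(0.4148)), (201, 126, np.float64(0.46), np.float64(0.461)), (202, 126, np.float64(0.4608), np.float64(0.4617)), (203, 126, np.float64(0.4615), np.float64(0.4625)), (254, 206, np.float64(0.5016), np.float64(0.503)), (255, 200, np.float64(0.5024), np.float64(0.5039)), (258, 89, np.float64(0.5049), np.float64(0.5064)), (259, 106, np.float64(0.5057), np.float64(0.5072)), (260, 67, np.float64(0.5065), np.float64(0.5081)), (261, 56, np.float64(0.5074), np.float64(0.5089)), (262, 55, np.float64(0.5082), np.float64(0.5098)), (263, 43, np.float64(0.5091), np.float64(0.5106))]
```

View pics/w4c.png

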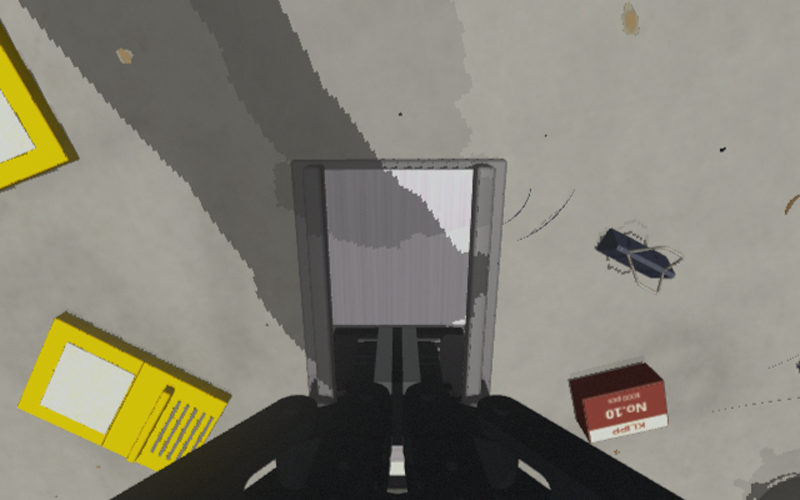

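The plate's visible length at z 19 mm comes out at 92.6 mm against the 93 mm given. So it is up, with the tail clear beyond it.

```bash
python3 -c "
from workcell import ticket
print(ticket.job_done())"
```

```text
the job is handed in; nothing more can be done
None
```

I pressed the cassette down, slid it under the bridge and leaf until it stopped against the printer, and let go. The last pictures show the sprung plate up behind it and the small things beside the dock undisturbed. The job is handed in, but no verdict came back.

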